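# Pack seven pudding tins into a steamer layer

## Task

Two of the seven lidded pudding tins are still on the bench: get them into the open upper layer of the steamer with the five already in it. The layer takes all seven only when they stand close together, one in the middle and six round it, so close up the loosely spread ones to make room, and leave all seven standing flat on the layer's floor. Keep the tins upright, do not drop them, and do not disturb the bowl, grinder, saucer or ladle.

Things in the scene. Friction and masses are not known exactly. Their poses are not given: they have to be found in the camera images.
- layer_floor (a point): centre of the perforated floor of the steamer's open upper layer, 68 mm above the bench; z up. The layer is a round basin 196 mm across inside, with a 4 mm wall whose rim is 48 mm above this point, level with the lids of tins standing in it. Two wire loop handles stand out 30 mm at the sides (+y, -y here), below the rim. The steamer is heavy and does not shift.
- steamer: the two-layer steel steamer, 204 mm across, rim 116 mm above the bench; origin at the centre of its underside. Seven tins, one in the middle and six round it, have 2 mm of play in radius: outer axes are then 64 to 66 mm from the centre. A tin slides on the floor when pushed; pulled by its knob its front edge may dig in unless it is lifted off by 2 to 3 mm.
- tin1_mid (a point): aluminium pudding tin: straight can 64 mm across with a 2 mm bevel round its foot, 48 mm high to the top of the flat lid, which is fixed on; round black knob on the lid's middle, 22 mm across, 22 mm tall (70 mm in all); 0.15 to 0.26 kg. Point: on its axis (z) half-way up, 35 mm above the base: lid top 13 mm, knob middle 24 mm above the point.
- tin2_mid (a point): pudding tin, like tin1. Point on its axis half-way up, 35 mm above its base. Of tin1 to tin5, all in the steamer at the start, one (any of them) stands in the middle; the other four stand spread round it near the wall, roughly a quarter turn apart.
- tin3_mid (a point): pudding tin, like tin1. Point on its axis half-way up, 35 mm above its base. Of tin1 to tin5, all in the steamer at the start, one (any of them) stands in the middle; the other four stand spread round it near the wall, roughly a quarter turn apart.
- tin4_mid (a point): pudding tin, like tin1. Point on its axis half-way up, 35 mm above its base. Of tin1 to tin5, all in the steamer at the start, one (any of them) stands in the middle; the other four stand spread round it near the wall, roughly a quarter turn apart.
- tin5_mid (a point): pudding tin, like tin1. Point on its axis half-way up, 35 mm above its base. Of tin1 to tin5, all in the steamer at the start, one (any of them) stands in the middle; the other four stand spread round it near the wall, roughly a quarter turn apart.
- tin6_mid (a point): pudding tin, like tin1, point half-way up (35 mm above its base). Starts on the bench to the robot's left of the steamer.
- tin7_mid (a point): pudding tin, like tin1, point half-way up (35 mm above its base). Starts on the bench to the robot's left of the steamer.
- bowl: green glass bowl, 150 mm across, 65 mm high, standing empty on the bench beyond the work; origin at the centre of its underside. A bystander.
- grinder: white plastic pepper grinder with a twist top, 56 mm across, 135 mm high, upright on the bench; origin at the centre of its underside. A bystander.
- saucer: white ceramic saucer, 152 mm across, 22 mm high, on the bench to the robot's right of the steamer; origin at the centre of its underside. A bystander.
- ladle: aluminium ladle, 283 mm long, its cup (76 mm across) lying in the saucer and its handle across the saucer's rim, pointing away from the steamer; origin under the cup's centre, x along the handle. A bystander.
There are look-alikes about, which are no part of the job. What is shaped like the part that bears tin3_mid but orange is not meant.

How it is judged:
By the outcome, as a careful person would: the job done as asked, in the order asked, and still so for the second after the job is handed in, with the robot touching nothing.
It also fails if it takes over 72 s, if anything falls off the work surface, if the arm or the gripper's body presses on something with over 40 N, if the wrist force passes 120 N, or if a joint passes its speed limit or range.

## Robot

A 6-joint arm with a two-finger parallel gripper is mounted at the origin on the work surface. World frame = base frame: x ahead of the robot, y to its left, z up, the work surface at z = 0. Lengths are in m, angles in degrees, forces in N, time in s.
With the tool pointing down it reaches from about 0.4 to 0.825 m from the base axis. Payload 7 kg.
Tool frame: the origin (TCP) lies midway between the tips of the shut fingers; the grasp point (between the pads) lies 19 mm behind it (grip_depth is the distance from the TCP to the grasp point, in m); z points along the fingers, y is the direction in which the jaws open and shut (so a half turn about z gives the same grasp; the last joint's range is limited). The gripper opens to 88 mm and grips with 3 to 60 N. Pads are 19 mm wide; open, the fingers measure 130 mm over their backs; the gripper's body (78 mm by 193 mm) begins 47 mm behind the grasp point.
Start: joints at [92.023, 20.546, 0.682, 0, -70.136, -16.507], TCP at [0.169, 0.654, 0.227] pointing down, gripper open.
Joint ranges: [-176.03, 176.03], [-82.01, 121.73], [-58.28, 71.71], [-173.87, 95.51], [-174.79, -0.11], [-173.66, 173.66]. Speed limits (degrees/s): [136.94, 136.94, 172.46, 180, 180, 180].

## Interface

Orientations are given as [roll, pitch, yaw] about the fixed x, y, z axes, in that order (R = Rz(yaw) Ry(pitch) Rx(roll)).
In Python, from plant import * gives the robot as it stands.
- The arm moves only by the shell command python3 -m inch 'ROWS'. ROWS is JSON, a list of rows, each an object of numbers: "ax", "ay", "az": the turn, a rotation vector about the tool's x, y, z in degrees; "dx", "dy", "dz": the shift along the tool's x, y, z in mm; "fingers": the finger opening in mm, from 0 to 87.6. In form: [{"ax": .., "ay": .., "az": .., "dx": .., "dy": .., "dz": .., "fingers": ..}, ...]. A call has 1 to 8 rows; each row is the pose to reach, as a shift and turn from the pose commanded when the call began, along the tool's axes at that moment; what a row does not reach only later rows make up. A row lasts 1/8 s, in which the tool goes at most 62.5 mm and 10.7 degrees, less where a joint would pass 70% of its speed; a pose out of reach is approached as far as the arm can. A call with a gripper value outside its range is refused whole. The fingers move at their own pace and stop on an object; the grip force is fixed at half the most. Time passes only in rows, so rows that repeat a pose let the fingers close. It gives the time, the measured TCP pose, the force and the opening at its end, in the units of the state.
- get_obs(): the state, without advancing time (a new reading comes with each control period).
- snapshot(name): name is "side" or "top" or "wrist"; returns a dict with "image" (480x640x3 uint8, red, green, blue), "fx", "fy", "cx", "cy" (pixels), "rvec" (rotation vector, rad) and "tvec" (3), from world to camera coordinates, as OpenCV has them. Camera axes: x right, y down, z forward; pixel columns grow to the right and rows downward; lengths in m; the calibration is good to about 2 mm. The wrist camera is an equidistant fisheye: a pixel r from the principal point sees the ray r / f radians off the axis. A picture is of the moment at which its call begins. There is no depth.
- close_job(): hands the job in, once; it reports no verdict.
Trained networks look in the newest picture that a camera, given by its name, has taken for a name from the list of things; names that differ only in an ending like _2 or _b are one class to them, and where a whole thing is asked for, a point or a joint stands for the part that bears it (a point fixed in the world has none). Each returns a list of dicts, best first, with "score" (0 to 1); they miss things now and then, are a little off and sometimes report something else, mostly with a low value. They report only what shows in the picture. A call takes as long as a camera call. They do not tell look-alikes from the thing itself.
- search_frame(target, camera): "bbox" ([centre column, centre row, width, height] in pixels, round what is visible of it).
- trace(target, camera): "mask" (480x640 bool, what is visible of it) and "bbox" ([centre column, centre row, width, height] in pixels, round what is visible of it).
- landmark_of(target, camera): "position" ([column, row] in pixels: a listed point, or the origin of a listed thing).
The state is a dict: "clock": time; "joint_pos": joint angles; "qvel": joint speeds; "tau": joint torques, N m; "tool_pos": TCP position; "orientation": TCP orientation; "force": force on the tool from outside, world axes, zero at the start; "moment": the same for the moment, N m; "opening": finger opening in m.
Only numpy, scipy, OpenCV 4.12 (cv2) and the standard library are available. Lean on these libraries where they do the work, as an engineer would, in place of code of your own. Each camera call takes 0.05 s, during which the arm holds its last target.

## Working session

There is one attempt and no reset: what is moved stays moved. The work goes in short steps, Python scripts to look and compute and a shell command to move; the robot and the scene stay as the last step left them, time stands still between calls to the robot, and variables do not carry over. Pictures are saved under pics/ and viewed, and the job is handed in when it is done.

```bash
ls; mkdir -p pics; python3 - <<'E'
from plant import *
import cv2
print(get_obs())
for n in ("side","top","wrist"):
    s=snapshot(n); cv2.imwrite(f"pics/{n}0.png",s["image"][:,:,::-1]); print(n,s["fx"],s["cx"],s["cy"],s["rvec"],s["tvec"])
E
```

```text
pics
{'clock': 0.0, 'joint_pos': array([ 9.20239119e+01,  2.05907023e+01,  6.33751483e-01, -2.18553810e-02,
       -7.01361617e+01, -1.65061516e+01]), 'qvel': array([ 0.00016344, -0.07794677, -0.12969543,  0.06540442, -0.05210466,
        0.01318125]), 'tau': array([-9.85442566e-04, -5.82706618e+01,  2.93063271e+01,  6.99747115e+00,
        6.99141747e-03, -1.60666855e-04]), 'tool_pos': array([0.16870564, 0.65306324, 0.22562534]), 'orientation': array([ 1.79904887e+02, -6.75897629e-03, -1.44896770e+01]), 'force': array([ 0.42772605,  0.95063992, -0.18865403]), 'moment': array([-0.01157938, -0.0218043 , -0.02592315]), 'opening': 0.08782196957977452}
side 438.54209200992017 319.92680617999855 234.52071812180725 [ 2.35774297 -0.513779    0.18906932] [-0.55800924  0.23200266  1.0921797 ]
top 605.8346057819954 333.1215419129546 247.2389238624931 [ 2.15506857 -2.17425588  0.12291248] [-0.03109964  0.5879744   1.56620097]
wrist 371.64829954431775 318.43146593675027 241.79286508502062 [-1.78933674  2.31449104  0.36753911] [ 0.67373976 -0.03947378  0.39122655]
```

View pics/top0.png

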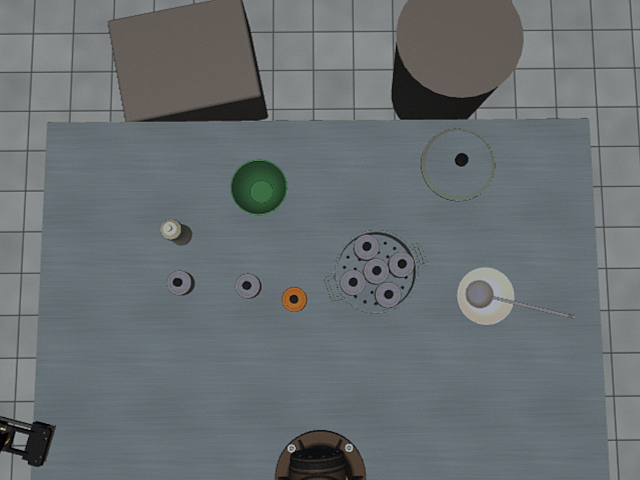

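View pics/side0.png

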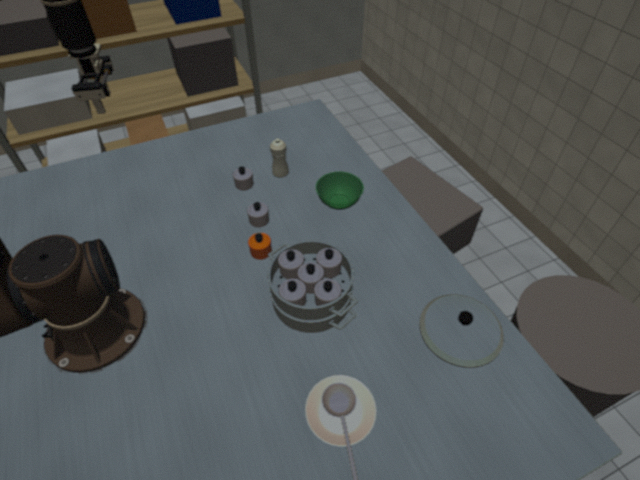

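View pics/wrist0.png

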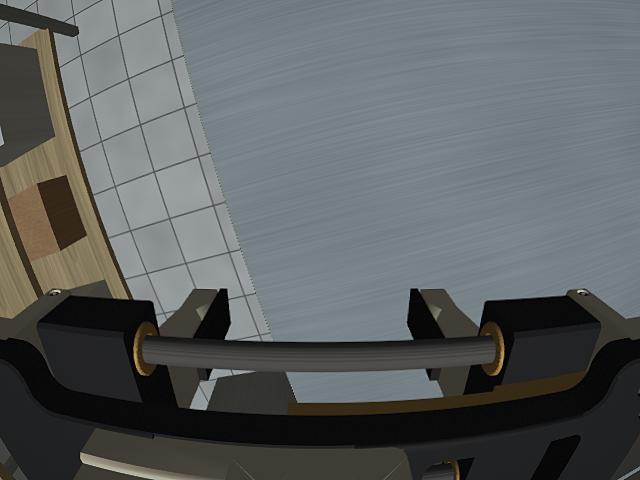

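The top view shows the steamer at about (375,272) with five grey tins in it, at (367,247), (401,264), (376,271), (352,283) and (388,294). Two more grey tins stand on the bench at (180,283) and (247,286). The look-alikes are the orange tin at (294,299), which is not wanted, and the knob on the glass lid at (461,160). Next I measure positions.

```bash
cat > h.py <<'E'
from plant import *
import numpy as np, cv2
def ray(s,uv,fish):
    R=cv2.Rodrigues(np.array(s["rvec"],float))[0]; t=np.array(s["tvec"],float)
    x=(uv[0]-s["cx"])/s["fx"]; y=(uv[1]-s["cy"])/s["fy"]
    if fish:
        r=np.hypot(x,y); k=np.sin(r)/r if r>1e-9 else 1; d=np.array([x*k,y*k,np.cos(r)])
    else: d=np.array([x,y,1.])
    return -R.T@t, R.T@d
def world(s,uv,z,fish=False):
    c,d=ray(s,uv,fish); return c+d*(z-c[2])/d[2]
def proj(s,P,fish=False):
    R=cv2.Rodrigues(np.array(s["rvec"],float))[0]; P=np.atleast_2d(P)
    q=P@R.T+np.array(s["tvec"],float)
    if fish:
        th=np.arctan2(np.hypot(q[:,0],q[:,1]),q[:,2]); n=np.hypot(q[:,0],q[:,1])+1e-12
        return np.c_[s["fx"]*th*q[:,0]/n+s["cx"], s["fy"]*th*q[:,1]/n+s["cy"]]
    return np.c_[s["fx"]*q[:,0]/q[:,2]+s["cx"], s["fy"]*q[:,1]/q[:,2]+s["cy"]]
E
python3 - <<'E'
from h import *
s=snapshot("top"); s2=snapshot("side")
for n,ss in(("top",s),("side",s2)):
    for d in landmark_of("tin1_mid",n):
        p=d["position"]; print(n,np.round(p,1),round(d["score"],2),"bench",world(ss,p,.035).round(4)[:2],"layer",world(ss,p,.103).round(4)[:2])
    for d in landmark_of("layer_floor",n): print("floor",n,d["score"],np.round(d["position"],1),world(ss,d["position"],.068).round(4))
    for d in landmark_of("steamer",n): print("steamer",n,d["score"],np.round(d["position"],1),world(ss,d["position"],0).round(4))
im=cv2.resize(s["image"][200:330,150:450],None,fx=2.6,fy=2.6,interpolation=cv2.INTER_CUBIC)
cv2.imwrite("pics/crop1.png",im[:,:,::-1])
E
```

```text
top [369.1 248.4] 0.56 bench [ 0.5835 -0.1311] layer [ 0.5761 -0.1269]
floor top 0.75 [376.4 271.5] [ 0.52   -0.1469  0.068 ]
floor top 0.21 [247.6 286.7] [0.4839 0.1838 0.068 ]
steamer top 0.65 [373.7 273.2] [ 0.5204 -0.1446  0.    ]
side [328.1 258.5] 0.89 bench [ 0.6071 -0.0671] layer [ 0.5831 -0.117 ]
floor side 0.93 [313.4 284.1] [ 0.5273 -0.1503  0.068 ]
steamer side 0.71 [308.6 303.8] [ 0.5094 -0.1569  0.    ]
steamer side 0.27 [337.8 201.4] [0.7465 0.1568 0.    ]
```

View pics/crop1.png

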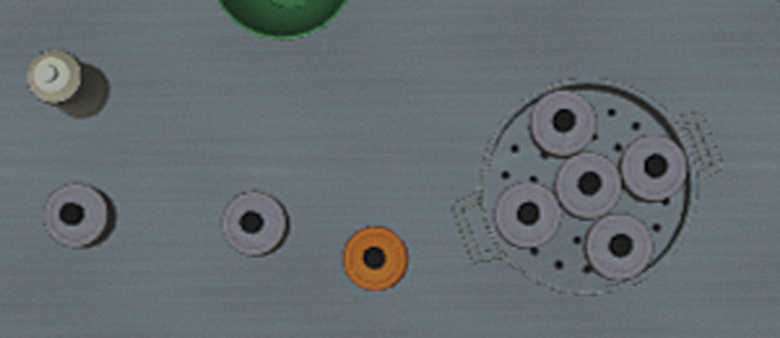

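The crop shows the two bench tins as plain grey, distinct from the orange one. I locate the knobs by their dark blobs.

```bash
python3 - <<'E'
from h import *
s=snapshot("top"); im=s["image"].astype(int)
m=(im.max(2)<45).astype(np.uint8)
n,l,st,c=cv2.connectedComponentsWithStats(m)
for i in range(1,n):
    if 12<st[i,4]<150 and st[i,2]<15:
        z=.133 if c[i][0]>330 else .065
        # weighted centroid
        x,y=c[i].round().astype(int); w=np.clip(90-im[y-6:y+7,x-6:x+7].max(2),0,None)
        yy,xx=np.mgrid[y-6:y+7,x-6:x+7]; u=np.array([(w*xx).sum(),(w*yy).sum()])/w.sum()
        print(st[i,4],c[i].round(1),u.round(1),world(s,u,z).round(4))
E
```

```text
126 [461.1 159.2] [461.1 159.2] [ 0.7964 -0.3599  0.133 ]
56 [366.4 245.8] [366.4 245.9] [ 0.5791 -0.1184  0.133 ]
56 [401.6 263.2] [401.6 263.3] [ 0.5351 -0.2047  0.133 ]
58 [376.3 269.9] [376.3 270. ] [ 0.519  -0.1418  0.133 ]
30 [412.5 279. ] [413.  278.6] [ 0.4972 -0.2319  0.133 ]
48 [190.5 284.9] [191.4 285.2] [0.4892 0.3284 0.065 ]
56 [177.1 281.7] [177.1 281.8] [0.4982 0.3653 0.065 ]
52 [352.6 281.6] [352.7 281.6] [ 0.491  -0.0834  0.133 ]
52 [246.2 284.9] [246.3 285. ] [0.4885 0.1877 0.065 ]
14 [258.9 289.3] [258.8 289.6] [0.4764 0.1555 0.065 ]
56 [388.3 293.8] [388.2 293.9] [ 0.4601 -0.1701  0.133 ]
50 [293.4 298.6] [293.4 298.6] [0.4526 0.0667 0.065 ]
```

```bash
python3 - <<'E'
from h import *
from scipy.spatial.transform import Rotation as Ro
s=snapshot("wrist");o=get_obs()
R=cv2.Rodrigues(s["rvec"])[0]; c=-R.T@s["tvec"]
T=Ro.from_euler("xyz",o["orientation"],degrees=True).as_matrix()
print("cam in tool",T.T@(c-o["tool_pos"]),"\n",(T.T@R.T).round(3))
# where does tcp project & joint1
print(proj(s,o["tool_pos"],True))
t=np.array([.46,-.142,.28])
d=T.T@(t-o["tool_pos"])*1000; print(d,o["tool_pos"])
E
```

```text
cam in tool [ 0.08496226  0.0009072  -0.15791968] 
 [[-0.001 -0.951 -0.31 ]
 [ 1.    -0.001 -0.001]
 [ 0.001 -0.31   0.951]]
[[317.03861046 307.91341742]]
[480.89772071 697.38792122 -53.45583409] [0.16885465 0.6535194  0.22658343]
```

```bash
python3 -m inch '[{"dx":360,"dy":272,"dz":-24},{"dx":360,"dy":272,"dz":-24},{"dx":360,"dy":272,"dz":-24},{"dx":360,"dy":272,"dz":-24},{"dx":360,"dy":272,"dz":-24},{"dx":360,"dy":272,"dz":-24},{"dx":360,"dy":272,"dz":-24},{"dx":476,"dy":698,"dz":-24,"az":-14.5,"fingers":44}]'
```

```text
$[0]: bad value
```

```bash
python3 -m inch '[{"ax":0,"ay":0,"az":0,"dx":360,"dy":272,"dz":-24,"fingers":44},{"ax":0,"ay":0,"az":0,"dx":360,"dy":272,"dz":-24,"fingers":44},{"ax":0,"ay":0,"az":0,"dx":360,"dy":272,"dz":-24,"fingers":44},{"ax":0,"ay":0,"az":0,"dx":360,"dy":272,"dz":-24,"fingers":44},{"ax":0,"ay":0,"az":0,"dx":360,"dy":272,"dz":-24,"fingers":44},{"ax":0,"ay":0,"az":0,"dx":360,"dy":272,"dz":-24,"fingers":44},{"ax":0,"ay":0,"az":0,"dx":360,"dy":272,"dz":-24,"fingers":44},{"ax":0,"ay":0,"az":-14.5,"dx":476,"dy":698,"dz":-24,"fingers":44}]'
```

```text
clock: 1.65
tool_pos: [0.4443, 0.2475, 0.2498]
orientation: [180.0, -0.0, -3.6]
force: [-0.1, -0.7, -0.6]
opening: 0.044
```

```bash
python3 -m inch '[{"ax":0,"ay":0,"az":-3.6,"dx":35,"dy":388,"dz":0,"fingers":44},{"ax":0,"ay":0,"az":-3.6,"dx":35,"dy":388,"dz":0,"fingers":44},{"ax":0,"ay":0,"az":-3.6,"dx":35,"dy":388,"dz":0,"fingers":44},{"ax":0,"ay":0,"az":-3.6,"dx":35,"dy":388,"dz":0,"fingers":44},{"ax":0,"ay":0,"az":-3.6,"dx":35,"dy":388,"dz":0,"fingers":44},{"ax":0,"ay":0,"az":-3.6,"dx":35,"dy":388,"dz":0,"fingers":44},{"ax":0,"ay":0,"az":-3.6,"dx":35,"dy":388,"dz":0,"fingers":44},{"ax":0,"ay":0,"az":-3.6,"dx":35,"dy":388,"dz":0,"fingers":44}]'
python3 - <<'E'
from h import *
o=get_obs(); print(o["tool_pos"],o["orientation"],o["joint_pos"])
s=snapshot("wrist"); np.save("w1.npy",s,allow_pickle=True)
cv2.imwrite("pics/w1.png",s["image"][:,:,::-1])
E
```

```text
clock: 2.65
tool_pos: [0.4519, -0.1414, 0.2498]
orientation: [-180.0, 0.0, -0.3]
force: [-0.6, 0.3, -0.1]
opening: 0.0439
[ 0.4518878  -0.14142484  0.24982429] [-1.79996522e+02  8.63380406e-03 -2.88970974e-01] [ 6.51317783e+00  2.55449352e-01 -2.15908298e+01 -4.82235996e-03
 -6.81618820e+01  8.31996451e+01]
```

View pics/w1.png

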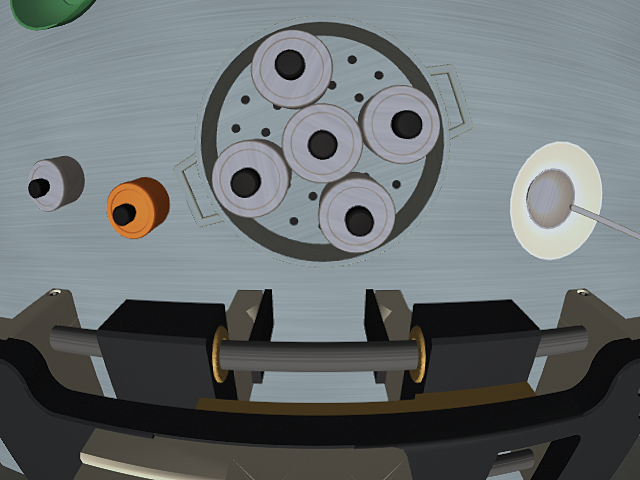

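```bash
cat >> h.py <<'E'
from scipy.optimize import least_squares
A_=np.linspace(0,2*np.pi,48,endpoint=False); C_=np.c_[np.cos(A_),np.sin(A_)]
def sil(s,x,y,zs,r=.011):
    P=np.vstack([np.c_[x+r*C_[:,0],y+r*C_[:,1],np.full(48,z)] for z in zs])
    h=cv2.convexHull(proj(s,P,True).astype(np.float32)); m=cv2.moments(h); return np.array([m["m10"],m["m01"]])/m["m00"]
def knobs(s,base=.068,ymax=285,thr=50,amin=300,amax=2500):
    im=s["image"].astype(int); m=(im.max(2)<thr).astype(np.uint8); m[ymax:]=0
    n,l,st,c=cv2.connectedComponentsWithStats(m); out=[]
    for i in range(1,n):
        w,h=st[i,2],st[i,3]
        if amin<st[i,4]<amax and .6<w/h<1.7 and st[i,4]>.65*w*h:
            b=base
            g=world(s,c[i],b+.06,True)[:2]
            f=lambda p:sil(s,p[0],p[1],(b+.048,b+.07))-c[i]
            r=least_squares(f,g,diff_step=1e-4); out.append((r.x,c[i],st[i,4]))
    return out
def rim(s,c0,z=.116,r0=.098,show=None):
    g=cv2.GaussianBlur(cv2.cvtColor(s["image"],cv2.COLOR_RGB2GRAY),(0,0),1).astype(np.float32)
    rr=np.linspace(r0-.012,r0+.010,111); pts=[]
    for a in np.radians(np.arange(0,360,3)):
        P=np.c_[c0[0]+rr*np.cos(a),c0[1]+rr*np.sin(a),np.full(len(rr),z)]
        uv=proj(s,P,True).astype(np.float32)
        if uv[:,1].max()>285 or uv.min()<3: continue
        v=cv2.remap(g,uv[:,0].reshape(1,-1),uv[:,1].reshape(1,-1),cv2.INTER_LINEAR)[0]
        d=np.gradient(v); i=int(d.argmax())
        if d[i]>2: pts.append(P[i,:2]); 
    pts=np.array(pts)
    q=least_squares(lambda p:np.hypot(*(pts-p[:2]).T)-p[2],[c0[0],c0[1],r0],loss="soft_l1",f_scale=.0005).x
    res=np.hypot(*(pts-q[:2]).T)-q[2]
    return q,len(pts),np.median(abs(res)),pts
E
python3 - <<'E'
from h import *
s=np.load("w1.npy",allow_pickle=True).item()
q=np.array([.519,-.142])
for _ in range(3): q,n,e,p=rim(s,q[:2])
print("rim",q.round(4),n,e)
im=s["image"].copy()
for u in proj(s,np.c_[p,np.full(len(p),.116)],True): cv2.circle(im,tuple(int(v) for v in u),1,(255,0,0),-1)
for x,c,a in knobs(s):
    d=x-q[:2]; print(x.round(4),c.round(1),a,"rel r %.1f ang %.1f"%(np.hypot(*d)*1e3,np.degrees(np.arctan2(d[1],d[0]))))
    u=proj(s,np.c_[x+.032*C_,np.full(48,.116)],True)
    cv2.polylines(im,[u.round().astype(int)],True,(0,255,0),1)
cv2.imwrite("pics/w1b.png",cv2.resize(im[0:300,150:500],None,fx=2,fy=2)[:,:,::-1])
E
```

```text
rim [ 0.522  -0.1454  0.0977] 120 0.000170005927118827
[ 0.5824 -0.1218] [289.6  64.4] 709 rel r 64.9 ang 21.4
[ 0.5381 -0.2085] [406.3 124.2] 699 rel r 65.1 ang -75.6
[ 0.522  -0.1452] [322.2 144.6] 660 rel r 0.2 ang 89.2
[ 0.494  -0.0863] [245.3 182.3] 682 rel r 65.4 ang 115.3
[0.5005 0.1217] [ 38.4 187.5] 321 rel r 268.0 ang 94.6
[0.4713 0.0241] [123.7 213.9] 380 rel r 177.0 ang 106.6
[ 0.4628 -0.1736] [358.9 220.6] 662 rel r 65.5 ang -154.6
```

View pics/w1b.png

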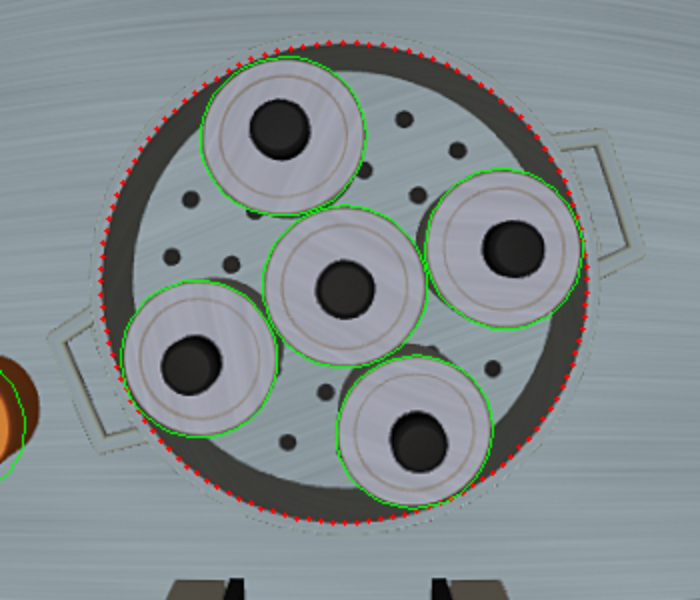

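The close crop shows the grey tins, with my fitted rim and lid circles lying on them. The rim centre is at (0.522, -0.1454) and the middle tin is within 0.2 mm of it. The outer tins stand at -154.6, -75.6, 21.4 and 115.3°.

Plan: leave -154.6 where it is and move B to -94.6, C to 25.4 and D to 145.4. That frees 85.4 and -34.6 for the two bench tins. First I go above B.

```bash
python3 -m inch '[{"ax":0,"ay":0,"az":-0.3,"dx":86.5,"dy":66.7,"dz":105,"fingers":42},{"ax":0,"ay":0,"az":-0.3,"dx":86.5,"dy":66.7,"dz":105,"fingers":42},{"ax":0,"ay":0,"az":-0.3,"dx":86.5,"dy":66.7,"dz":105,"fingers":42},{"ax":0,"ay":0,"az":-0.3,"dx":86.5,"dy":66.7,"dz":105,"fingers":42},{"ax":0,"ay":0,"az":-0.3,"dx":86.5,"dy":66.7,"dz":105,"fingers":42}]'
python3 - <<'E'
from h import *
o=get_obs(); print(o["tool_pos"],o["orientation"])
s=snapshot("wrist"); 
cv2.imwrite("pics/w2.png",s["image"][:,:,::-1])
E
```

```text
clock: 3.32
tool_pos: [0.5387, -0.2062, 0.1456]
orientation: [180.0, -0.0, 0.3]
force: [-0.9, 0.2, 0.3]
opening: 0.042
[ 0.53869272 -0.20622137  0.14557052] [ 1.79993723e+02 -2.75074204e-02  2.52358531e-01]
```

View pics/w2.png

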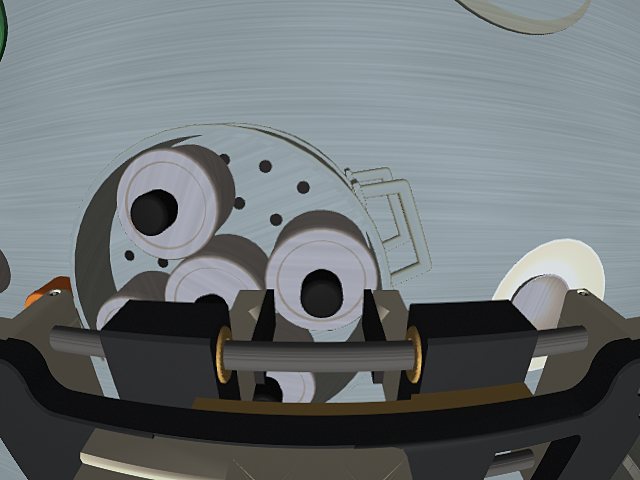

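The knob of B at (321,293) sits between the fingers. I refine the estimate at this close range.

```bash
python3 - <<'E'
from h import *
s=snapshot("wrist"); o=get_obs(); print(o["tool_pos"])
for x,c,a in knobs(s,ymax=330,amax=4000): print(x.round(4),c.round(1),a)
im=s["image"][255:330,280:365]; print((im.max(2)<50).sum())
E
```

```text
[ 0.53879811 -0.20645151  0.14632426]
[ 0.5824 -0.1214] [153.9 211.7] 1646
[ 0.538  -0.2084] [320.9 293.1] 1624
1700
```

```bash
python3 -m inch '[{"ax":0,"ay":0,"az":0,"dx":-0.6,"dy":2,"dz":10,"fingers":42},{"ax":0,"ay":0,"az":0,"dx":-0.6,"dy":2,"dz":27,"fingers":42},{"ax":0,"ay":0,"az":0,"dx":-0.6,"dy":2,"dz":27,"fingers":42},{"ax":0,"ay":0,"az":0,"dx":-0.6,"dy":2,"dz":27,"fingers":10},{"ax":0,"ay":0,"az":0,"dx":-0.6,"dy":2,"dz":27,"fingers":10},{"ax":0,"ay":0,"az":0,"dx":-0.6,"dy":2,"dz":27,"fingers":10},{"ax":0,"ay":0,"az":0,"dx":-0.6,"dy":2,"dz":27,"fingers":10}]'
python3 - <<'E'
from h import *
o=get_obs(); print(o["tool_pos"],o["orientation"],o["force"],o["opening"])
E
```

```text
clock: 4.3
tool_pos: [0.5376, -0.2093, 0.1176]
orientation: [-180.0, 0.0, 0.2]
force: [0.2, 0.8, -1.3]
opening: 0.0216
[ 0.53762474 -0.2093374   0.11758598] [-1.79982292e+02  2.55036462e-02  1.52408162e-01] [ 0.24346655  0.80687664 -1.29586887] 0.021599207798692593
```

```bash
python3 -m inch '[{"ax":0,"ay":0,"az":0,"dx":0,"dy":0,"dz":-4,"fingers":10},{"ax":0,"ay":0,"az":0,"dx":-10.4,"dy":2.1,"dz":-4,"fingers":10},{"ax":0,"ay":0,"az":0,"dx":-21.3,"dy":1.9,"dz":-4,"fingers":10},{"ax":0,"ay":0,"az":0,"dx":-21.3,"dy":1.9,"dz":-4,"fingers":10},{"ax":0,"ay":0,"az":0,"dx":-21.3,"dy":1.9,"dz":-4,"fingers":10}]'
```

```text
clock: 4.92
tool_pos: [0.5157, -0.2111, 0.1218]
orientation: [-180.0, 0.1, 0.1]
force: [-1.7, 4.8, -0.3]
opening: 0.0208
```

```bash
python3 -m inch '[{"ax":0,"ay":0,"az":0,"dx":0,"dy":-0.6,"dz":2,"fingers":10},{"ax":0,"ay":0,"az":0,"dx":0,"dy":-0.6,"dz":4,"fingers":10},{"ax":0,"ay":0,"az":0,"dx":0,"dy":-0.6,"dz":4.2,"fingers":10}]'
python3 - <<'E'
from h import *
o=get_obs(); print(o["tool_pos"],o["orientation"],o["force"],o["opening"])
s=snapshot("wrist");cv2.imwrite("pics/w3.png",s["image"][:,:,::-1])
for x,c,a in knobs(s,ymax=330,amax=4000): print(x.round(4),c.round(1),a)
E
```

```text
clock: 5.3
tool_pos: [0.5167, -0.211, 0.1175]
orientation: [180.0, -0.0, 0.2]
force: [-0.1, 1.8, -2.9]
opening: 0.0209
[ 0.51674797 -0.21100167  0.11753574] [ 1.79987127e+02 -1.76017134e-03  1.63824358e-01] [-0.14553688  1.79925286 -2.92098707] 0.020888537858318974
[ 0.5825 -0.1215] [114.6 179. ] 2281
```

View pics/w3.png

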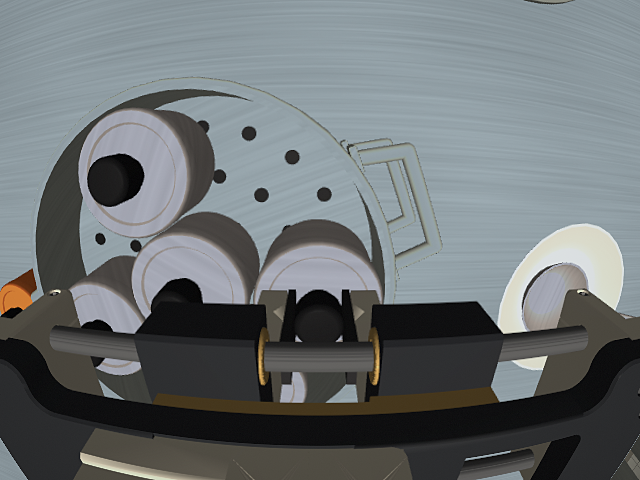

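```bash
python3 -m inch '[{"ax":0,"ay":0,"az":0,"dx":0,"dy":-0.6,"dz":0,"fingers":42},{"ax":0,"ay":0,"az":0,"dx":0,"dy":-0.6,"dz":0,"fingers":42},{"ax":0,"ay":0,"az":0,"dx":0,"dy":-0.6,"dz":-32,"fingers":42},{"ax":0,"ay":0,"az":0,"dx":65.6,"dy":-89,"dz":-32,"fingers":42},{"ax":0,"ay":0,"az":0,"dx":65.6,"dy":-89,"dz":-32,"fingers":42},{"ax":0,"ay":0,"az":0,"dx":65.6,"dy":-89,"dz":-32,"fingers":42},{"ax":0,"ay":0,"az":0,"dx":65.6,"dy":-89,"dz":-32,"fingers":42}]'
python3 - <<'E'
from h import *
o=get_obs(); print(o["tool_pos"],o["orientation"],o["force"],o["opening"])
s=snapshot("wrist");cv2.imwrite("pics/w4.png",s["image"][:,:,::-1])
for x,c,a in knobs(s,ymax=340,amax=4000): print(x.round(4),c.round(1),a)
E
```

```text
clock: 6.22
tool_pos: [0.5817, -0.1217, 0.1496]
orientation: [180.0, 0.0, 0.2]
force: [-0.9, -0.6, 0.7]
opening: 0.0423
[ 0.58166936 -0.12165197  0.14957888] [1.79990725e+02 2.81583599e-02 1.93059072e-01] [-0.92368925 -0.58382062  0.69537217] 0.04226400237804926
[ 0.582  -0.1217] [317.2 288.2] 1563
```

View pics/w4.png

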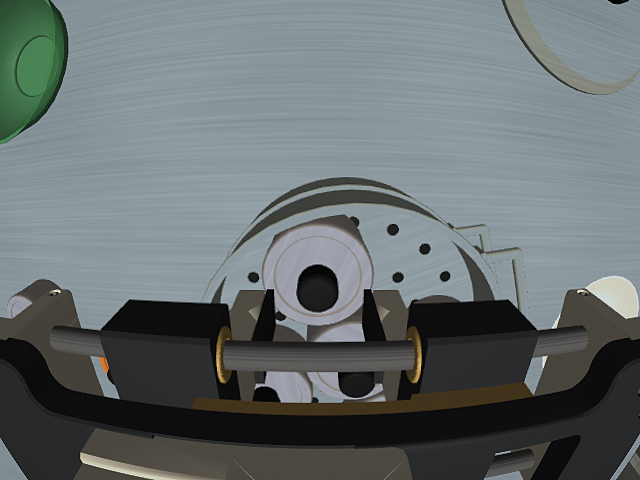

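```bash
python3 -m inch '[{"ax":0,"ay":0,"az":0,"dx":0.3,"dy":0.3,"dz":12,"fingers":42},{"ax":0,"ay":0,"az":0,"dx":0.3,"dy":0.3,"dz":32,"fingers":42},{"ax":0,"ay":0,"az":0,"dx":0.3,"dy":0.3,"dz":32,"fingers":10},{"ax":0,"ay":0,"az":0,"dx":0.3,"dy":0.3,"dz":32,"fingers":10},{"ax":0,"ay":0,"az":0,"dx":0.3,"dy":0.3,"dz":32,"fingers":10},{"ax":0,"ay":0,"az":0,"dx":0.3,"dy":0.3,"dz":32,"fingers":10}]'
```

```text
clock: 7.02
tool_pos: [0.5817, -0.1221, 0.1173]
orientation: [-180.0, 0.0, 0.1]
force: [-0.0, 0.6, -1.9]
opening: 0.0213
```

```bash
python3 -m inch '[{"ax":0,"ay":0,"az":0,"dx":0,"dy":0,"dz":-4,"fingers":10},{"ax":0,"ay":0,"az":0,"dx":-1.4,"dy":-4.5,"dz":-4,"fingers":10},{"ax":0,"ay":0,"az":0,"dx":-1.4,"dy":-4.5,"dz":-4,"fingers":10},{"ax":0,"ay":0,"az":0,"dx":-1.4,"dy":-4.5,"dz":-1,"fingers":10},{"ax":0,"ay":0,"az":0,"dx":-1.4,"dy":-4.5,"dz":0.2,"fingers":10},{"ax":0,"ay":0,"az":0,"dx":-1.4,"dy":-4.5,"dz":0.2,"fingers":10}]'
```

```text
clock: 7.78
tool_pos: [0.5807, -0.1175, 0.1174]
orientation: [180.0, 0.0, 0.2]
force: [-0.2, 0.0, -2.0]
opening: 0.0214
```

```bash
python3 -m inch '[{"ax":0,"ay":0,"az":0,"dx":0,"dy":0,"dz":0,"fingers":42},{"ax":0,"ay":0,"az":0,"dx":0,"dy":0,"dz":0,"fingers":42},{"ax":0,"ay":0,"az":0,"dx":0,"dy":0,"dz":-32,"fingers":42},{"ax":0,"ay":0,"az":0,"dx":-87,"dy":-31,"dz":-32,"fingers":42},{"ax":0,"ay":0,"az":0,"dx":-87,"dy":-31,"dz":-32,"fingers":42},{"ax":0,"ay":0,"az":0,"dx":-87,"dy":-31,"dz":-32,"fingers":42},{"ax":0,"ay":0,"az":0,"dx":-87,"dy":-31,"dz":-32,"fingers":42}]'
python3 - <<'E'
from h import *
o=get_obs(); print(o["tool_pos"],o["orientation"],o["force"],o["opening"])
s=snapshot("wrist");cv2.imwrite("pics/w5.png",s["image"][:,:,::-1])
q=np.array([.522,-.1454])
for x,c,a in knobs(s,ymax=340,amax=4000):
    d=x-q; print(x.round(4),c.round(1),a,"rel r %.1f ang %.1f"%(np.hypot(*d)*1e3,np.degrees(np.arctan2(d[1],d[0]))))
E
```

```text
clock: 8.65
tool_pos: [0.4946, -0.0867, 0.1501]
orientation: [180.0, -0.1, 0.2]
force: [0.5, -0.2, 0.8]
opening: 0.0422
[ 0.49460476 -0.08668474  0.15014549] [ 1.79999870e+02 -9.17834033e-02  1.89741443e-01] [ 0.50590027 -0.24625157  0.84772753] 0.04220232153782612
[ 0.5814 -0.1175] [382.6 121.7] 1720 rel r 65.6 ang 25.2
[ 0.5217 -0.1455] [429.6 240.3] 1580 rel r 0.3 ang -157.9
[ 0.517 -0.211] [532.  247.9] 1357 rel r 65.8 ang -94.3
[0.5156 0.1111] [ 20.3 248. ] 535 rel r 256.6 ang 91.4
[ 0.4937 -0.0866] [316.9 290. ] 1549 rel r 65.3 ang 115.7
```

View pics/w5.png

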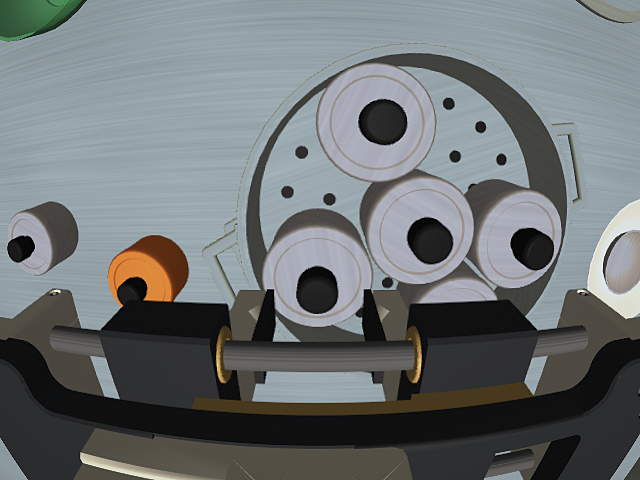

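```bash
python3 -m inch '[{"ax":0,"ay":0,"az":0,"dx":-0.8,"dy":0.3,"dz":12,"fingers":42},{"ax":0,"ay":0,"az":0,"dx":-0.8,"dy":0.3,"dz":32.5,"fingers":42},{"ax":0,"ay":0,"az":0,"dx":-0.8,"dy":0.3,"dz":32.5,"fingers":10},{"ax":0,"ay":0,"az":0,"dx":-0.8,"dy":0.3,"dz":32.5,"fingers":10},{"ax":0,"ay":0,"az":0,"dx":-0.8,"dy":0.3,"dz":32.5,"fingers":10},{"ax":0,"ay":0,"az":0,"dx":-0.8,"dy":0.3,"dz":32.5,"fingers":10}]'
```

```text
clock: 9.45
tool_pos: [0.4928, -0.0871, 0.1164]
orientation: [180.0, 0.0, 0.1]
force: [0.7, 0.7, -2.7]
opening: 0.0209
```

```bash
python3 -m inch '[{"ax":0,"ay":0,"az":0,"dx":0,"dy":0,"dz":-4,"fingers":10},{"ax":0,"ay":0,"az":0,"dx":-14.2,"dy":9,"dz":-4,"fingers":10},{"ax":0,"ay":0,"az":0,"dx":-25.4,"dy":21.7,"dz":-4,"fingers":10},{"ax":0,"ay":0,"az":0,"dx":-25.4,"dy":21.7,"dz":-4,"fingers":10},{"ax":0,"ay":0,"az":0,"dx":-25.4,"dy":21.7,"dz":-1.5,"fingers":10},{"ax":0,"ay":0,"az":0,"dx":-25.4,"dy":21.7,"dz":0.2,"fingers":10},{"ax":0,"ay":0,"az":0,"dx":-25.4,"dy":21.7,"dz":0.2,"fingers":10}]'
```

```text
clock: 10.32
tool_pos: [0.4677, -0.1086, 0.1166]
orientation: [180.0, 0.0, 0.2]
force: [0.9, 0.5, -2.2]
opening: 0.0208
```

```bash
python3 -m inch '[{"ax":0,"ay":0,"az":0,"dx":0,"dy":0,"dz":0,"fingers":42},{"ax":0,"ay":0,"az":0,"dx":0,"dy":0,"dz":0,"fingers":42},{"ax":0,"ay":0,"az":0,"dx":0,"dy":0,"dz":-32,"fingers":42},{"ax":0,"ay":0,"az":0,"dx":-13,"dy":33,"dz":-133,"fingers":42},{"ax":0,"ay":0,"az":0,"dx":-13,"dy":33,"dz":-133,"fingers":42},{"ax":0,"ay":0,"az":0,"dx":-13,"dy":33,"dz":-133,"fingers":42},{"ax":0,"ay":0,"az":0,"dx":-13,"dy":33,"dz":-133,"fingers":42}]'
cat > survey.py <<'E'
from h import *
import sys
o=get_obs(); print(o["tool_pos"],o["orientation"][2])
s=snapshot("wrist")
q=np.array([.522,-.1454])
for _ in range(3): q,n,e,p=rim(s,q[:2])
print("rim",q.round(4),n,e)
im=s["image"].copy()
for x,c,a in knobs(s,ymax=284):
    d=x-q[:2]; print(x.round(4),c.round(1),a,"rel r %.1f ang %.1f"%(np.hypot(*d)*1e3,np.degrees(np.arctan2(d[1],d[0]))))
    u=proj(s,np.c_[x+.032*C_,np.full(48,.116)],True)
    cv2.polylines(im,[u.round().astype(int)],True,(0,255,0),1)
cv2.imwrite("pics/%s.png"%sys.argv[1],cv2.resize(im[0:300,150:500],None,fx=2,fy=2)[:,:,::-1])
E
python3 survey.py v1
```

```text
clock: 11.2
tool_pos: [0.4543, -0.1417, 0.2494]
orientation: [-180.0, -0.0, 0.1]
force: [-1.1, 0.8, -0.4]
opening: 0.0422
[ 0.45433986 -0.1416913   0.24944859] 0.13726811930099322
rim [ 0.522  -0.1455  0.0978] 120 0.0001704021861613364
[ 0.5814 -0.1175] [284.6  68.7] 713 rel r 65.7 ang 25.2
[ 0.5219 -0.1461] [323.8 148. ] 663 rel r 0.6 ang -104.7
[ 0.5172 -0.211 ] [409.  155.5] 694 rel r 65.6 ang -94.2
[0.5011 0.1217] [ 38.2 187.6] 321 rel r 268.0 ang 94.5
[ 0.4684 -0.1091] [275.8 216.9] 675 rel r 64.7 ang 145.9
[0.4717 0.0242] [123.5 214.9] 376 rel r 177.0 ang 106.5
[ 0.4623 -0.1749] [360.2 224.6] 669 rel r 66.6 ang -153.8
```

View pics/v1.png

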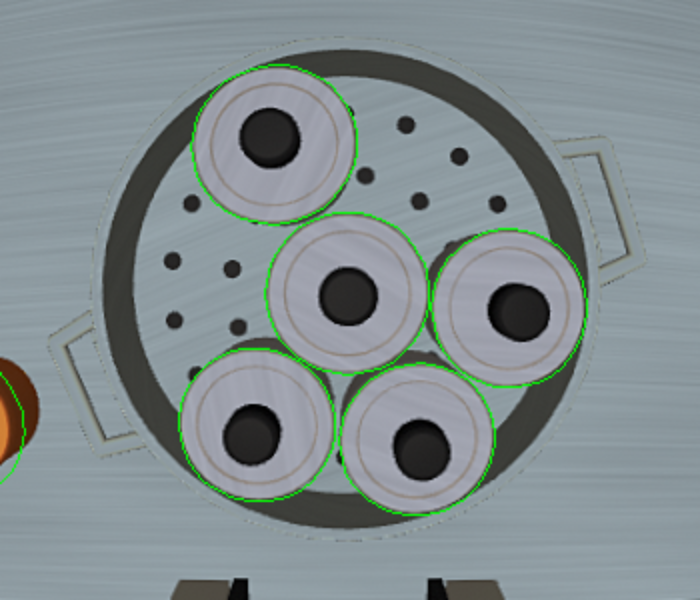

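```bash
python3 -m inch '[{"ax":0,"ay":0,"az":0,"dx":37,"dy":-326,"dz":119,"fingers":42},{"ax":0,"ay":0,"az":0,"dx":37,"dy":-326,"dz":119,"fingers":42},{"ax":0,"ay":0,"az":0,"dx":37,"dy":-326,"dz":119,"fingers":42},{"ax":0,"ay":0,"az":0,"dx":37,"dy":-326,"dz":119,"fingers":42},{"ax":0,"ay":0,"az":0,"dx":37,"dy":-326,"dz":119,"fingers":42},{"ax":0,"ay":0,"az":0,"dx":37,"dy":-326,"dz":119,"fingers":42},{"ax":0,"ay":0,"az":0,"dx":37,"dy":-326,"dz":119,"fingers":42}]'
cat > bench.py <<'E'
from h import *
import sys
o=get_obs(); print(o["tool_pos"],o["orientation"])
s=snapshot("wrist");cv2.imwrite("pics/%s.png"%sys.argv[1],s["image"][:,:,::-1])
for x,c,a in knobs(s,base=0,ymax=340,amax=4000): print(x.round(4),c.round(1),a)
E
python3 bench.py b1
```

```text
clock: 12.12
tool_pos: [0.4896, 0.1859, 0.128]
orientation: [179.8, 0.2, 0.3]
force: [-0.4, -0.1, 0.3]
opening: 0.0417
[0.48958518 0.18594238 0.12801721] [179.82262997   0.21257221   0.34364788]
[0.5013 0.3636] [ 78.8 239.5] 816
[0.4911 0.1852] [318.2 255.7] 1029
```

View pics/b1.png

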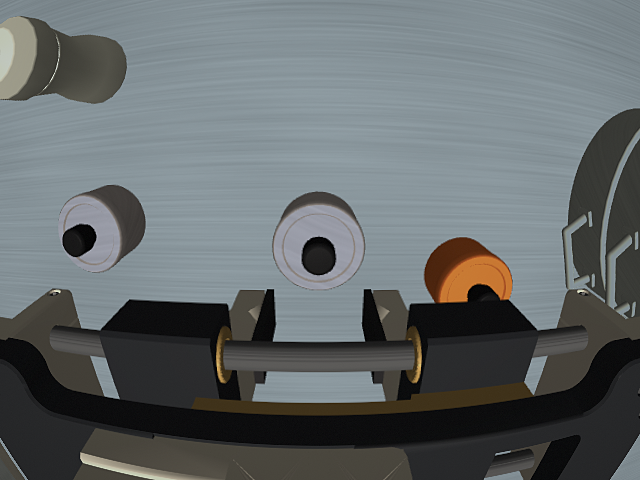

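```bash
python3 -m inch '[{"ax":0,"ay":0,"az":0,"dx":1.2,"dy":0.8,"dz":40,"fingers":42},{"ax":0,"ay":0,"az":0,"dx":1.2,"dy":0.8,"dz":76,"fingers":42},{"ax":0,"ay":0,"az":0,"dx":1.2,"dy":0.8,"dz":78,"fingers":42},{"ax":0,"ay":0,"az":0,"dx":1.2,"dy":0.8,"dz":78,"fingers":10},{"ax":0,"ay":0,"az":0,"dx":1.2,"dy":0.8,"dz":78,"fingers":10},{"ax":0,"ay":0,"az":0,"dx":1.2,"dy":0.8,"dz":78,"fingers":10},{"ax":0,"ay":0,"az":0,"dx":1.2,"dy":0.8,"dz":78,"fingers":10}]'
```

```text
clock: 13.05
tool_pos: [0.493, 0.1844, 0.0541]
orientation: [-179.9, -0.1, 0.2]
force: [-0.6, 2.4, 6.2]
opening: 0.021
```

```bash
python3 bench.py b2; python3 -c "
from h import *
o=get_obs();print(o['tool_pos'],o['force'],o['opening'],o['moment'])"
```

```text
[0.49296448 0.18438404 0.05408582] [-1.79897899e+02 -1.40000307e-01  1.92304755e-01]
[0.5014 0.3628] [ 17.3 283.2] 1226
[0.4914 0.1837] [318.2 316.7] 3152
[0.49297781 0.18441318 0.05405764] [-0.20082077  2.74866073  6.89544373] 0.020570676167071117 [ 0.70765091  0.21245091 -0.03265264]
```

View pics/b2.png

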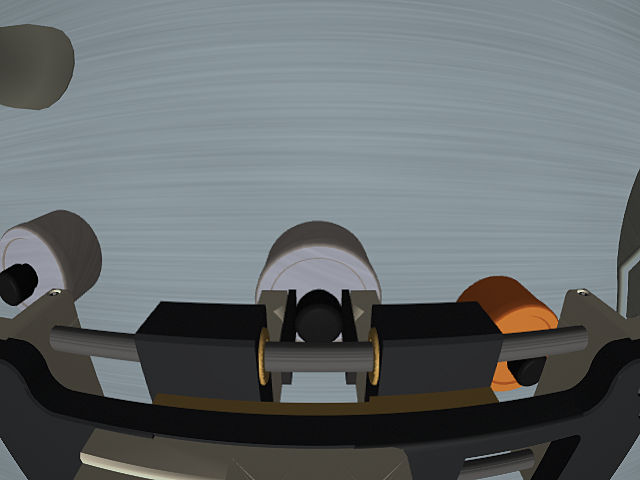

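```bash
python3 -m inch '[{"ax":0,"ay":0,"az":0,"dx":0,"dy":0,"dz":-4,"fingers":10},{"ax":0,"ay":0,"az":0,"dx":0,"dy":0,"dz":-12,"fingers":10},{"ax":0,"ay":0,"az":0,"dx":0,"dy":0,"dz":-12,"fingers":10}]'
python3 bench.py b3; python3 -c "
from h import *
o=get_obs();print(o['tool_pos'],o['force'],o['opening'],o['moment'])
s=snapshot('side');cv2.imwrite('pics/s3.png',cv2.resize(s['image'][100:350,160:440],None,fx=2.4,fy=2.4)[:,:,::-1])"
```

```text
clock: 13.48
tool_pos: [0.492, 0.1835, 0.0653]
orientation: [-180.0, -0.0, 0.2]
force: [-0.1, 0.4, -2.8]
opening: 0.0211
[0.49204742 0.18352631 0.06534211] [-1.79977121e+02 -2.67839442e-02  1.56982656e-01]
[0.5013 0.3636] [ 26.  275.1] 1196
[0.4841 0.1829] [318.2 316.7] 3157
[0.49193397 0.18344467 0.06503682] [ 0.40681122 -1.04680144 -2.7502655 ] 0.020998162309714487 [-0.01618766 -0.04169447  0.05825345]
```

View pics/s3.png

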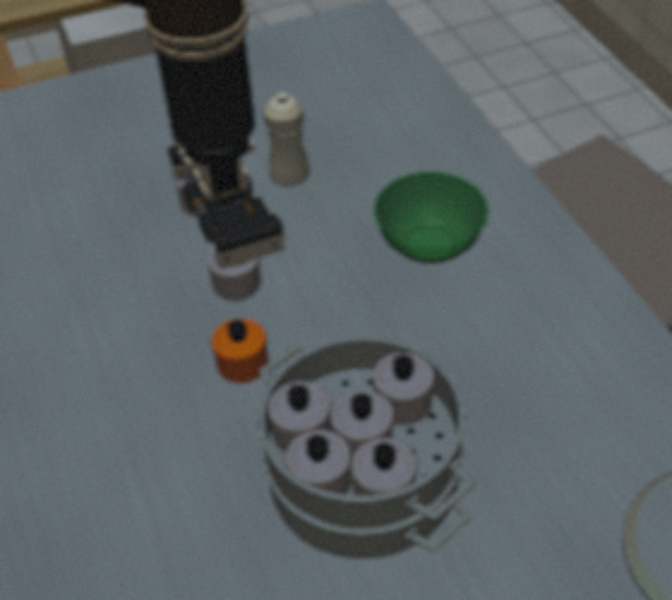

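View pics/b3.png

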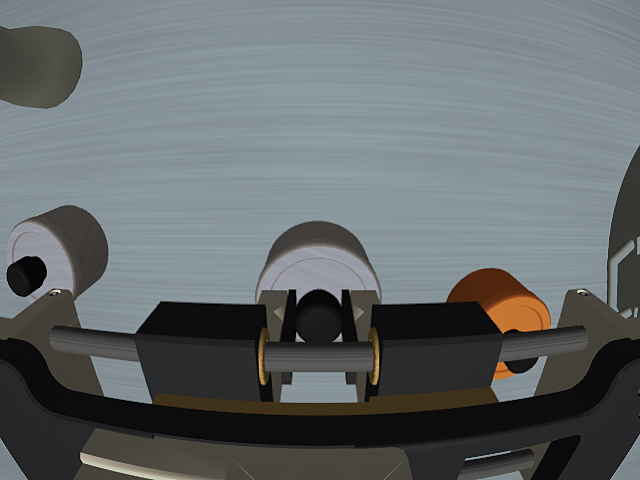

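The tin is held: -2.8 N on the wrist at an opening of 21 mm. I carry it above the gap at 85.5°.

```bash
python3 -m inch '[{"ax":0,"ay":0,"az":0,"dx":0,"dy":0,"dz":-60,"fingers":10},{"ax":0,"ay":0,"az":0,"dx":0,"dy":0,"dz":-115,"fingers":10},{"ax":0,"ay":0,"az":0,"dx":36,"dy":264,"dz":-130,"fingers":10},{"ax":0,"ay":0,"az":0,"dx":36,"dy":264,"dz":-130,"fingers":10},{"ax":0,"ay":0,"az":0,"dx":36,"dy":264,"dz":-130,"fingers":10},{"ax":0,"ay":0,"az":0,"dx":36,"dy":264,"dz":-130,"fingers":10},{"ax":0,"ay":0,"az":0,"dx":36,"dy":264,"dz":-130,"fingers":10},{"ax":0,"ay":0,"az":0,"dx":36,"dy":264,"dz":-130,"fingers":10}]'
cat > held.py <<'E'
from h import *
import sys
# args: name, off(z of base below tcp), target x y
off=float(sys.argv[2]); tgt=np.array([float(sys.argv[3]),float(sys.argv[4])])
o=get_obs(); s=snapshot("wrist"); p=o["tool_pos"]; b=p[2]-off
print("tcp",p.round(4),o["orientation"].round(2),"F",o["force"].round(1),o["opening"])
g=cv2.GaussianBlur(cv2.cvtColor(s["image"],cv2.COLOR_RGB2GRAY),(0,0),1).astype(np.float32)
im=s["image"].copy()
# fit the lid circle front edge: score contrast across edge
def prof(x,y,r,a):
    uv=proj(s,np.c_[x+r*np.cos(a),y+r*np.sin(a),np.full(len(a),b+.048)],True).astype(np.float32)
    return cv2.remap(g,uv[:,:1].copy(),uv[:,1:].copy(),cv2.INTER_LINEAR)[:,0],uv
a=np.radians(np.arange(-60,61,3))
best=[]
for dx in np.arange(-4,4.01,.25):
    for dy in np.arange(-3,3.01,.25):
        x,y=p[0]+dx*1e-3,p[1]+dy*1e-3
        i,uv=prof(x,y,.0312,a); e,_=prof(x,y,.0328,a)
        ok=uv[:,1]<290
        best.append((np.clip(i-e,0,40)[ok].mean(),dx,dy))
best.sort(reverse=True); 
t=np.array(best[:5]); print(t.round(2))
x,y=p[:2]+t[:3,1:].mean(0)*1e-3
print("held tin",x.round(4),y.round(4),"to target mm",((tgt-[x,y])*1e3).round(2))
u=proj(s,np.c_[x+.032*C_[:,0],y+.032*C_[:,1],np.full(48,b+.048)],True)
cv2.polylines(im,[u.round().astype(int)],True,(0,255,0),1)
for xx,c,ar in knobs(s,ymax=300,amax=4000): print(xx.round(4),c.round(1),ar)
cv2.imwrite("pics/%s.png"%sys.argv[1],im[:,:,::-1])
E
python3 held.py e1 .0541 .5271 -.0802
```

```text
clock: 14.58
tool_pos: [0.5283, -0.0815, 0.1943]
orientation: [-180.0, 0.1, 0.0]
force: [0.6, 0.5, -1.7]
opening: 0.0209
tcp [ 0.5283 -0.0815  0.1943] [-1.8e+02  6.0e-02  1.0e-02] F [ 0.6  0.5 -1.7] 0.0209079968821316
[[39.22 -3.   -0.5 ]
 [39.22 -3.   -0.25]
 [39.03 -2.75 -0.25]
 [38.96 -2.75 -0.5 ]
 [38.48 -2.5  -0.25]]
held tin 0.5254 -0.0818 to target mm [1.71 1.65]
[ 0.5813 -0.1175] [376.7 177.7] 1076
[ 0.5215 -0.1462] [414.6 267.9] 999
[ 0.5169 -0.211 ] [499.1 272. ] 897
```

View pics/e1.png

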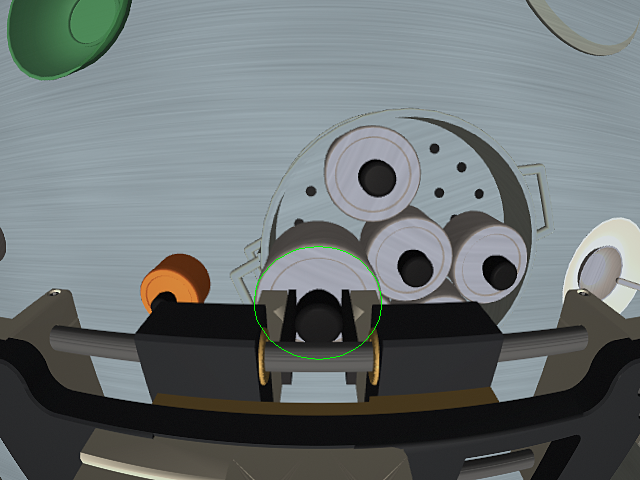

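```bash
cat > lid.py <<'E'
from h import *
def lidfit(s,x0,y0,z,amin=-60,amax=61,rmax=290,free_r=False):
    g=cv2.GaussianBlur(cv2.cvtColor(s["image"],cv2.COLOR_RGB2GRAY),(0,0),.8).astype(np.float32)
    c=np.array([x0,y0])
    for _ in range(4):
        rr=np.linspace(.028,.036,81); pts=[]
        for a in np.radians(np.arange(amin,amax,3)):
            P=np.c_[c[0]+rr*np.cos(a),c[1]+rr*np.sin(a),np.full(81,z)]
            uv=proj(s,P,True).astype(np.float32)
            if uv[:,1].max()>rmax: continue
            v=cv2.remap(g,uv[:,:1].copy(),uv[:,1:].copy(),cv2.INTER_LINEAR)[:,0]
            d=-np.gradient(v); i=d.argmax()
            if d[i]>1: pts.append(P[i,:2])
        pts=np.array(pts)
        q=least_squares(lambda p:np.hypot(*(pts-p).T)-.032,c,loss="soft_l1",f_scale=.0004).x; c=q
    return c,len(pts),np.median(abs(np.hypot(*(pts-c).T)-.032))
E
python3 - <<'E'
from lid import *
s=snapshot("wrist");o=get_obs();p=o["tool_pos"];print(p)
print("C",lidfit(s,.5813,-.1175,.116))
print("centre",lidfit(s,.5215,-.1462,.116,-60,30))
for off in(.0061,.004,.002): print(off,lidfit(s,p[0]-.002,p[1],p[2]-off))
E
```

```text
[ 0.52840277 -0.07990604  0.19439904]
C (array([ 0.57981257, -0.11709501]), 41, np.float64(0.0001492264431179613))
centre (array([ 0.52102293, -0.14544338]), 30, np.float64(0.00016242471962361546))
0.0061 (array([ 0.52571074, -0.08103983]), 41, np.float64(0.00019571991541530998))
0.004 (array([ 0.52630588, -0.08099443]), 41, np.float64(0.0002305808019329031))
0.002 (array([ 0.52696626, -0.08104029]), 41, np.float64(0.00030314776566101737))
```

```bash
python3 -m inch '[{"ax":0,"ay":0,"az":0,"dx":0.5,"dy":-1.1,"dz":8,"fingers":10},{"ax":0,"ay":0,"az":0,"dx":0.5,"dy":-1.1,"dz":18,"fingers":10},{"ax":0,"ay":0,"az":0,"dx":0.5,"dy":-1.1,"dz":24,"fingers":10},{"ax":0,"ay":0,"az":0,"dx":0.5,"dy":-1.1,"dz":30,"fingers":10},{"ax":0,"ay":0,"az":0,"dx":0.5,"dy":-1.1,"dz":36,"fingers":10}]'
```

```text
clock: 15.3
tool_pos: [0.5299, -0.0797, 0.1592]
orientation: [179.9, -0.1, 0.2]
force: [-0.4, -2.5, -0.1]
opening: 0.0206
```

```bash
python3 -m inch '[{"ax":0,"ay":0,"az":0,"dx":0,"dy":0.6,"dz":0,"fingers":10},{"ax":0,"ay":0,"az":0,"dx":0,"dy":0.6,"dz":10,"fingers":10},{"ax":0,"ay":0,"az":0,"dx":0,"dy":0.6,"dz":20,"fingers":10},{"ax":0,"ay":0,"az":0,"dx":0,"dy":0.6,"dz":28,"fingers":10},{"ax":0,"ay":0,"az":0,"dx":0,"dy":0.6,"dz":33,"fingers":10},{"ax":0,"ay":0,"az":0,"dx":0,"dy":0.6,"dz":36,"fingers":10},{"ax":0,"ay":0,"az":0,"dx":0,"dy":0.6,"dz":36,"fingers":10}]'
```

```text
clock: 16.18
tool_pos: [0.5291, -0.0799, 0.1226]
orientation: [180.0, 0.0, 0.2]
force: [-0.4, -1.0, -3.0]
opening: 0.0208
```

```bash
python3 -m inch '[{"ax":0,"ay":0,"az":0,"dx":0,"dy":0,"dz":0.8,"fingers":10},{"ax":0,"ay":0,"az":0,"dx":0,"dy":0,"dz":0.8,"fingers":10}]'
python3 -m inch '[{"ax":0,"ay":0,"az":0,"dx":0,"dy":0,"dz":0,"fingers":42},{"ax":0,"ay":0,"az":0,"dx":0,"dy":0,"dz":0,"fingers":42},{"ax":0,"ay":0,"az":0,"dx":0,"dy":0,"dz":-32,"fingers":42},{"ax":0,"ay":0,"az":0,"dx":-75,"dy":62,"dz":-128,"fingers":42},{"ax":0,"ay":0,"az":0,"dx":-75,"dy":62,"dz":-128,"fingers":42},{"ax":0,"ay":0,"az":0,"dx":-75,"dy":62,"dz":-128,"fingers":42},{"ax":0,"ay":0,"az":0,"dx":-75,"dy":62,"dz":-128,"fingers":42}]'
python3 survey.py v2
```

```text
clock: 16.42
tool_pos: [0.5293, -0.0799, 0.1223]
orientation: [-180.0, -0.0, 0.2]
force: [0.3, -1.5, -0.0]
opening: 0.0213
clock: 17.3
tool_pos: [0.4545, -0.1423, 0.2508]
orientation: [-180.0, -0.1, 0.1]
force: [0.8, 0.1, -0.9]
opening: 0.042
[ 0.45448933 -0.14227369  0.25078925] 0.11072168025914138
rim [ 0.5221 -0.1455  0.0978] 120 0.00017937419245035724
[ 0.5814 -0.1176] [284.1  69.6] 701 rel r 65.6 ang 25.2
[ 0.5274 -0.0795] [234.8 142.3] 683 rel r 66.2 ang 85.4
[ 0.522  -0.1461] [322.9 148.3] 654 rel r 0.6 ang -96.0
[ 0.5172 -0.2109] [407.7 155.9] 686 rel r 65.6 ang -94.2
[ 0.4684 -0.1092] [275.3 217.1] 670 rel r 64.7 ang 145.9
[0.4716 0.0242] [123.7 215.2] 378 rel r 177.0 ang 106.5
[ 0.4623 -0.1749] [359.3 224.6] 665 rel r 66.6 ang -153.7
```

View pics/v2.png

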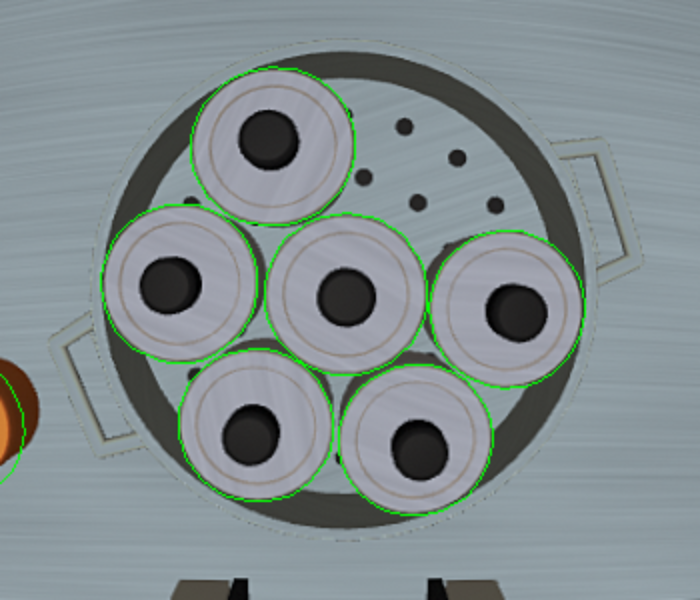

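```bash
python3 -m inch '[{"ax":0,"ay":0,"az":0,"dx":46.5,"dy":-505,"dz":115,"fingers":42},{"ax":0,"ay":0,"az":0,"dx":46.5,"dy":-505,"dz":115,"fingers":42},{"ax":0,"ay":0,"az":0,"dx":46.5,"dy":-505,"dz":115,"fingers":42},{"ax":0,"ay":0,"az":0,"dx":46.5,"dy":-505,"dz":115,"fingers":42},{"ax":0,"ay":0,"az":0,"dx":46.5,"dy":-505,"dz":115,"fingers":42},{"ax":0,"ay":0,"az":0,"dx":46.5,"dy":-505,"dz":115,"fingers":42},{"ax":0,"ay":0,"az":0,"dx":46.5,"dy":-505,"dz":115,"fingers":42},{"ax":0,"ay":0,"az":0,"dx":46.5,"dy":-505,"dz":115,"fingers":42}]'
python3 -m inch '[{"ax":0,"ay":0,"az":0,"dx":2,"dy":-21,"dz":9,"fingers":42},{"ax":0,"ay":0,"az":0,"dx":2,"dy":-21,"dz":9,"fingers":42}]'
python3 bench.py b5
```

```text
clock: 18.35
tool_pos: [0.4969, 0.3461, 0.1367]
orientation: [179.9, 0.1, 0.2]
force: [1.8, -0.4, 1.3]
opening: 0.0424
clock: 18.6
tool_pos: [0.4985, 0.3655, 0.1271]
orientation: [179.8, 0.2, 0.3]
force: [-0.3, -0.6, -0.2]
opening: 0.0416
[0.49846729 0.36553889 0.12709375] [179.77622877   0.18311911   0.27669042]
[0.5009 0.3633] [320.5 254.9] 1038
```

View pics/b5.png

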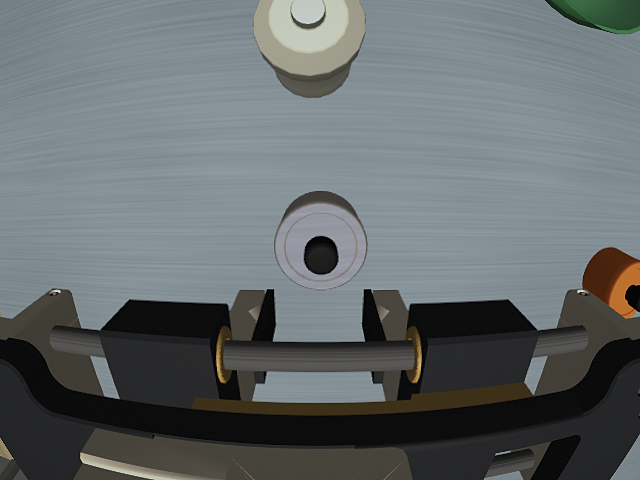

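```bash
python3 -m inch '[{"ax":0,"ay":0,"az":0,"dx":0.3,"dy":1.9,"dz":40,"fingers":42},{"ax":0,"ay":0,"az":0,"dx":0.3,"dy":1.9,"dz":72,"fingers":42},{"ax":0,"ay":0,"az":0,"dx":0.3,"dy":1.9,"dz":78,"fingers":42},{"ax":0,"ay":0,"az":0,"dx":0.3,"dy":1.9,"dz":78,"fingers":42}]'
```

```text
clock: 19.15
tool_pos: [0.5004, 0.3622, 0.0531]
orientation: [180.0, -0.0, 0.1]
force: [-0.7, 0.4, 0.6]
opening: 0.042
```

```bash
python3 -m inch '[{"ax":0,"ay":0,"az":0,"dx":0.3,"dy":-0.3,"dz":3,"fingers":42},{"ax":0,"ay":0,"az":0,"dx":0.3,"dy":-0.3,"dz":3,"fingers":42},{"ax":0,"ay":0,"az":0,"dx":0.3,"dy":-0.3,"dz":3,"fingers":10},{"ax":0,"ay":0,"az":0,"dx":0.3,"dy":-0.3,"dz":3,"fingers":10},{"ax":0,"ay":0,"az":0,"dx":0.3,"dy":-0.3,"dz":3,"fingers":10},{"ax":0,"ay":0,"az":0,"dx":0.3,"dy":-0.3,"dz":3,"fingers":10}]'
python3 bench.py b6
```

```text
clock: 19.9
tool_pos: [0.5003, 0.3632, 0.0496]
orientation: [-180.0, -0.0, 0.2]
force: [-0.1, 0.5, 1.4]
opening: 0.0212
[0.50034571 0.36315895 0.0495514 ] [-1.79986013e+02 -1.18142351e-02  1.64905509e-01]
[0.5014 0.3625] [318.3 316.7] 3229
```

```bash
python3 -m inch '[{"ax":0,"ay":0,"az":0,"dx":0,"dy":0,"dz":-62,"fingers":10},{"ax":0,"ay":0,"az":0,"dx":0,"dy":0,"dz":-120,"fingers":10},{"ax":0,"ay":0,"az":0,"dx":75,"dy":546,"dz":-155,"fingers":10},{"ax":0,"ay":0,"az":0,"dx":75,"dy":546,"dz":-155,"fingers":10},{"ax":0,"ay":0,"az":0,"dx":75,"dy":546,"dz":-155,"fingers":10},{"ax":0,"ay":0,"az":0,"dx":75,"dy":546,"dz":-155,"fingers":10},{"ax":0,"ay":0,"az":0,"dx":75,"dy":546,"dz":-155,"fingers":10},{"ax":0,"ay":0,"az":0,"dx":75,"dy":546,"dz":-155,"fingers":10}]'
```

```text
clock: 20.95
tool_pos: [0.5518, -0.0096, 0.1932]
orientation: [-180.0, 0.0, 0.2]
force: [1.2, 0.1, -1.9]
opening: 0.0208
```

```bash
python3 -m inch '[{"ax":0,"ay":0,"az":0,"dx":0,"dy":0,"dz":-9,"fingers":10},{"ax":0,"ay":0,"az":0,"dx":23.5,"dy":172,"dz":-9,"fingers":10},{"ax":0,"ay":0,"az":0,"dx":23.5,"dy":172,"dz":-9,"fingers":10},{"ax":0,"ay":0,"az":0,"dx":23.5,"dy":172,"dz":-9,"fingers":10},{"ax":0,"ay":0,"az":0,"dx":23.5,"dy":172,"dz":-9,"fingers":10},{"ax":0,"ay":0,"az":0,"dx":23.5,"dy":172,"dz":-9,"fingers":10}]'
python3 - <<'E'
from lid import *
o=get_obs();s=snapshot("wrist");p=o["tool_pos"];print(p,o["force"],o["orientation"])
print(lidfit(s,p[0],p[1],p[2]-.0016))
for xx,c,ar in knobs(s,ymax=300,amax=4000): print(xx.round(4),c.round(1),ar)
cv2.imwrite("pics/f1.png",s["image"][:,:,::-1])
E
```

```text
clock: 21.7
tool_pos: [0.5759, -0.1792, 0.2018]
orientation: [-180.0, 0.1, 0.1]
force: [-0.7, 0.1, -2.5]
opening: 0.0213
[ 0.57589373 -0.17922131  0.20175242] [-0.67921091  0.14380954 -2.51465858] [-1.79980484e+02  5.19752105e-02  1.29077882e-01]
(array([ 0.57552083, -0.1797389 ]), 41, np.float64(0.0001555107721462265))
[ 0.5811 -0.1171] [225.2 247.3] 963
```

View pics/f1.png

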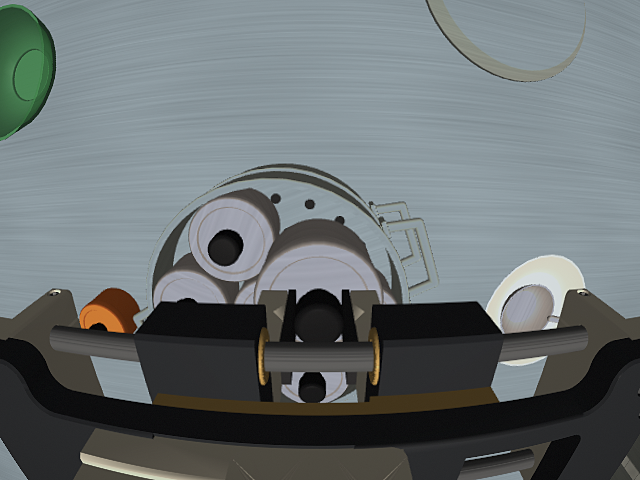

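```bash
python3 -m inch '[{"ax":0,"ay":0,"az":0,"dx":-0.3,"dy":3.1,"dz":10,"fingers":10},{"ax":0,"ay":0,"az":0,"dx":-0.3,"dy":3.1,"dz":22,"fingers":10},{"ax":0,"ay":0,"az":0,"dx":-0.3,"dy":3.1,"dz":28,"fingers":10},{"ax":0,"ay":0,"az":0,"dx":-0.3,"dy":3.1,"dz":28,"fingers":10}]'
python3 - <<'E'
from lid import *
o=get_obs();s=snapshot("wrist");p=o["tool_pos"];print(p,o["force"],o["orientation"])
print(lidfit(s,p[0],p[1],p[2]-.0016))
for xx,c,ar in knobs(s,ymax=300,amax=4000): print(xx.round(4),c.round(1),ar)
E
```

```text
clock: 22.25
tool_pos: [0.5755, -0.1824, 0.1733]
orientation: [-180.0, 0.1, 0.2]
force: [-0.7, -0.8, -0.9]
opening: 0.0214
[ 0.57548923 -0.18243748  0.17334132] [-0.71737878 -0.78205772 -0.93973077] [-1.79997697e+02  8.62209174e-02  1.75464660e-01]
(array([ 0.57511833, -0.18303112]), 41, np.float64(0.00012091267843188092))
[ 0.5812 -0.1171] [209.1 261.6] 1204
```

```bash
python3 -m inch '[{"ax":0,"ay":0,"az":0,"dx":0,"dy":0,"dz":5,"fingers":10},{"ax":0,"ay":0,"az":0,"dx":0,"dy":0,"dz":10,"fingers":10},{"ax":0,"ay":0,"az":0,"dx":0,"dy":0,"dz":15,"fingers":10},{"ax":0,"ay":0,"az":0,"dx":0,"dy":0,"dz":20,"fingers":10},{"ax":0,"ay":0,"az":0,"dx":0,"dy":0,"dz":20,"fingers":10}]'; python3 -c "
from plant import *
print(get_obs()['force'],get_obs()['moment'])"
```

```text
clock: 22.92
tool_pos: [0.5757, -0.1827, 0.1536]
orientation: [-180.0, 0.0, 0.2]
force: [0.5, -0.1, -1.0]
opening: 0.021
[ 0.47042516 -0.08809067 -1.02933738] [-0.00718911 -0.03268532 -0.01589538]
```

Base is 12 mm below the rim with no side force. Continuing down.

```bash
python3 -m inch '[{"ax":0,"ay":0,"az":0,"dx":0,"dy":0,"dz":8,"fingers":10},{"ax":0,"ay":0,"az":0,"dx":0,"dy":0,"dz":16,"fingers":10},{"ax":0,"ay":0,"az":0,"dx":0,"dy":0,"dz":24,"fingers":10},{"ax":0,"ay":0,"az":0,"dx":0,"dy":0,"dz":31,"fingers":10},{"ax":0,"ay":0,"az":0,"dx":0,"dy":0,"dz":35,"fingers":10},{"ax":0,"ay":0,"az":0,"dx":0,"dy":0,"dz":36.2,"fingers":10},{"ax":0,"ay":0,"az":0,"dx":0,"dy":0,"dz":36.2,"fingers":10}]'
```

```text
clock: 23.8
tool_pos: [0.5756, -0.1826, 0.1178]
orientation: [-180.0, 0.0, 0.2]
force: [-2.7, 0.8, -1.9]
opening: 0.021
```

```bash
python3 -m inch '[{"ax":0,"ay":0,"az":0,"dx":-0.3,"dy":0,"dz":0.5,"fingers":10},{"ax":0,"ay":0,"az":0,"dx":-0.3,"dy":0,"dz":0.6,"fingers":10}]'
python3 -m inch '[{"ax":0,"ay":0,"az":0,"dx":0,"dy":0,"dz":-0.4,"fingers":42},{"ax":0,"ay":0,"az":0,"dx":0,"dy":0,"dz":-0.4,"fingers":42},{"ax":0,"ay":0,"az":0,"dx":0,"dy":0,"dz":-32,"fingers":42},{"ax":0,"ay":0,"az":0,"dx":-121,"dy":-40,"dz":-132,"fingers":42},{"ax":0,"ay":0,"az":0,"dx":-121,"dy":-40,"dz":-132,"fingers":42},{"ax":0,"ay":0,"az":0,"dx":-121,"dy":-40,"dz":-132,"fingers":42},{"ax":0,"ay":0,"az":0,"dx":-121,"dy":-40,"dz":-132,"fingers":42},{"ax":0,"ay":0,"az":0,"dx":-121,"dy":-40,"dz":-132,"fingers":42}]'
python3 survey.py v3
python3 - <<'E'
from h import *
s=snapshot('side');cv2.imwrite('pics/s4.png',s['image'][:,:,::-1])
cv2.imwrite('pics/s4c.png',cv2.resize(s['image'][220:350,240:390],None,fx=4,fy=4,interpolation=cv2.INTER_CUBIC)[:,:,::-1])
E
```

```text
clock: 24.05
tool_pos: [0.5756, -0.1826, 0.1176]
orientation: [-180.0, -0.0, 0.2]
force: [-3.2, 2.4, -0.1]
opening: 0.0209
clock: 25.05
tool_pos: [0.455, -0.143, 0.2496]
orientation: [-180.0, -0.1, 0.2]
force: [-0.0, 0.3, 0.2]
opening: 0.0421
[ 0.45498368 -0.14303367  0.24963984] 0.16822915116003095
rim [ 0.522  -0.1454  0.0978] 120 0.0001786091782171248
[ 0.5814 -0.1175] [282.9  69.8] 706 rel r 65.7 ang 25.2
[ 0.5763 -0.1829] [372.1  77.3] 708 rel r 65.9 ang -34.6
[ 0.5275 -0.0795] [233.5 142.7] 694 rel r 66.1 ang 85.3
[ 0.5219 -0.1461] [321.9 149. ] 661 rel r 0.7 ang -100.7
[ 0.5172 -0.2109] [407.1 156.6] 690 rel r 65.7 ang -94.2
[ 0.4684 -0.1092] [274.1 217.9] 680 rel r 64.8 ang 145.9
[0.4719 0.024 ] [122.5 215.5] 380 rel r 176.7 ang 106.5
[ 0.4623 -0.1749] [358.4 225.6] 669 rel r 66.6 ang -153.8
```

View pics/v3.png

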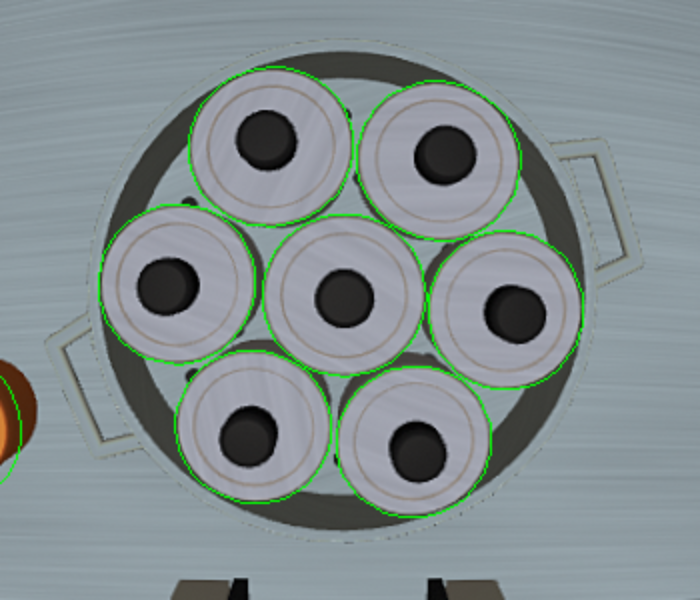

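View pics/s4c.png

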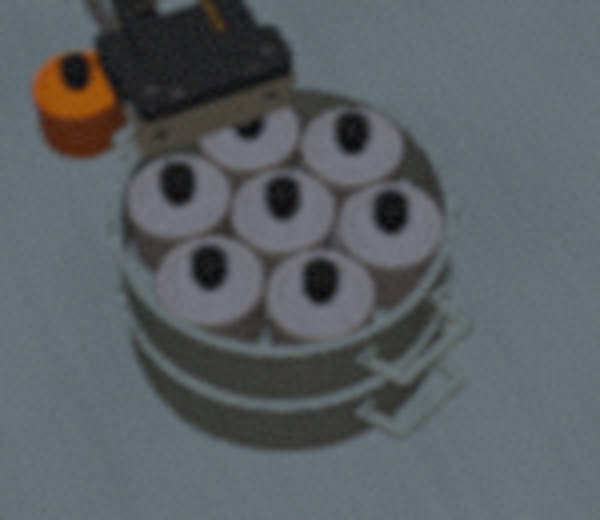

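View pics/s4.png

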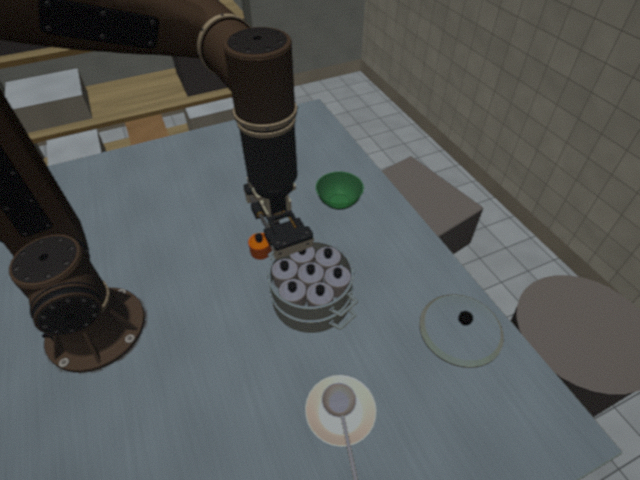

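The view shows all seven tins in the ring. The tin at -153.8° measures r 66.6, slightly more than the 66 allowed, so I check it from another viewpoint.

```bash
python3 -m inch '[{"ax":0,"ay":0,"az":0,"dx":-30,"dy":20,"dz":-40,"fingers":42},{"ax":0,"ay":0,"az":0,"dx":-30,"dy":20,"dz":-40,"fingers":42},{"ax":0,"ay":0,"az":0,"dx":-30,"dy":20,"dz":-40,"fingers":42},{"ax":0,"ay":0,"az":0,"dx":-30,"dy":20,"dz":-40,"fingers":42}]'
python3 survey.py v4
python3 - <<'E'
from lid import *
s=snapshot("wrist")
for x,y in[(.5814,-.1175),(.5763,-.1829),(.5275,-.0795),(.5219,-.1461),(.5172,-.2109),(.4684,-.1092),(.4623,-.1749)]:
    for z in (.114,.116,.118):
        q,n,e=lidfit(s,x,y,z,0,360,284); print((q*1e3).round(1),n,round(e*1e3,2),end=" | ")
    print()
E
```

```text
clock: 25.65
tool_pos: [0.4246, -0.163, 0.2881]
orientation: [-180.0, 0.1, 0.2]
force: [0.4, 0.8, 0.3]
opening: 0.0423
[ 0.42456577 -0.16297803  0.2881289 ] 0.152959412244566
rim [ 0.522  -0.1455  0.0979] 105 0.0001230806196794304
[ 0.5816 -0.1175] [263.7  42.2] 557 rel r 65.8 ang 25.2
[ 0.5763 -0.1828] [341.8  46.8] 554 rel r 65.9 ang -34.5
[ 0.5275 -0.0795] [220.2 105.9] 540 rel r 66.2 ang 85.3
[ 0.5219 -0.1462] [297.4 109.2] 510 rel r 0.7 ang -100.0
[ 0.5172 -0.2107] [374.7 115.8] 538 rel r 65.4 ang -94.2
[ 0.4684 -0.1091] [255.3 172.5] 526 rel r 64.8 ang 145.9
[ 0.4625 -0.1748] [331.6 178.9] 524 rel r 66.4 ang -153.8
[0.465  0.0246] [120.8 181.6] 317 rel r 179.3 ang 108.5
[ 581.2 -117. ] 120 0.9 | [ 580.7 -117.1] 120 1.03 | [ 580.  -117.2] 120 1.19 | 
[ 576.5 -182.2] 120 0.83 | [ 576.2 -181.9] 120 1.04 | [ 575.9 -181.5] 120 1.1 | 
[527.6 -79.2] 120 0.99 | [527.5 -79.6] 120 1.18 | [527.9 -80.5] 120 1.31 | 
[ 521.7 -146.4] 120 1.17 | [ 521.4 -146.7] 120 1.26 | [ 521.4 -147.1] 120 1.33 | 
[ 518.1 -210.8] 120 1.03 | [ 518.3 -210.4] 120 1.08 | [ 518.3 -210.1] 120 1.27 | 
[ 469.2 -108.4] 120 0.68 | [ 469.6 -108.5] 120 0.77 | [ 469.8 -108.8] 120 0.94 | 
[ 462.1 -173.8] 120 0.93 | [ 462.6 -173.7] 120 1.07 | [ 462.7 -173.5] 120 1.25 |
```

View pics/v4.png

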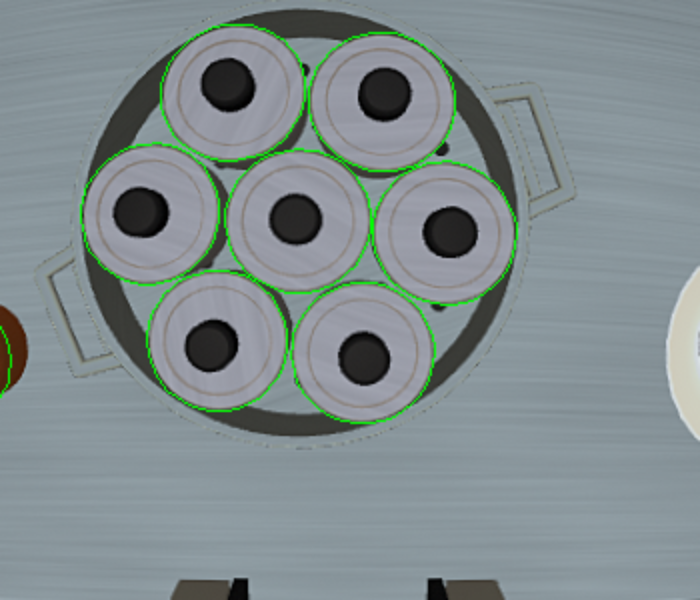

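The second viewpoint agrees: the lids are level and the outer radii lie at the wall limit within measuring error. I make a quick check on the bystanders, then hand in.

```bash
python3 - <<'E'
from h import *
s=snapshot("top"); a=cv2.imread("pics/top0.png")[:,:,::-1].astype(int); d=abs(s["image"].astype(int)-a).max(2)
for n,(x,y,w,h) in dict(bowl=(225,150,70,70),grinder=(150,210,50,45),saucer_ladle=(450,260,130,70),orange=(275,285,38,35),lid=(415,120,90,85)).items():
    r=d[y:y+h,x:x+w]; print(n,r.mean().round(1),(r>50).sum())
print(get_obs()["clock"]); close_job()
E
```

```text
bowl 9.8 0
grinder 11.4 0
saucer_ladle 12.5 42
orange 76.1 1230
lid 11.4 0
25.8
the job is handed in; nothing more can be done
```

All seven tins now stand in the steamer's upper layer, one in the middle and six round it, and the job was handed in at 25.8 s.

- **Moves:** I gripped three of the spread tins by their knobs, lifted each about 4 mm and closed them up round the ring. Then I set the two grey bench tins into the gaps at 85° and -35°. The orange look-alike was not gripped or moved.
- **Final position:** Two wrist views agree. The outer tins stand about 60° apart, with radii from 64.8 to 66.6 mm, and the middle tin is 0.7 mm off centre. Two radii, 66.2 and 66.4–66.6 mm, are slightly over the nominal 66 mm. I took that as measuring error with those tins against the wall. The lids look flat and level with the rim, and both bench tins landed at the expected floor height.
- **Forces:** The most I read was about 7 N, when the first bench tin was pressed onto the bench as it was gripped. Closing up pushed the middle tin about 0.6 mm and one outer tin about 1 mm.
- **Bystanders:** Comparing the top view before and after showed no change at the bowl, grinder or glass lid. The saucer and ladle area had 42 changed pixels, which I did not look into further; the arm never went near it. The check at the orange tin failed, with a large difference I put down to the arm covering it, but the last wrist views show it still in place.
- **Lid-edge check:** The lid-edge fit was about 1 mm rougher than the knob fit, so I relied on the knobs.

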